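# Sort the milling cutters into their colour trays

## Robot

A 6-joint arm with a two-finger parallel gripper is mounted at the origin on a cart in front of the work surface, level with it; the furniture and walls round the work are solid. World frame = base frame: x ahead of the robot, y to its left, z up, the work surface at z = 0. Lengths are in m, angles in rad, forces in N, time in s.
With the tool pointing down it reaches from about 0.35 to 1 m from the base axis. Payload 7.1 kg.
Tool frame: the origin (TCP) lies between the finger pads; the fingertips stand 22 mm ahead of it and the grasp point (between the pads) lies 3 mm ahead of it; z points along the fingers, y is the line along which they close (so a half turn about z gives the same grasp; the last joint's range is limited). The gripper opens to 85 mm and grips with 20 to 120 N. Pads are 22 mm wide; open, the fingers measure 114 mm over their backs; the gripper's body (76 mm by 85 mm) begins 54 mm behind the grasp point. The pads swing forward as they close: fully open they stand 13 mm farther back than shut.
Start: joints at [1.189, 0.423, 1.63, -0, 1.089, -0.019], TCP at [0.222, 0.584, 0.253] pointing down, gripper open.
Joint ranges: [-3, 3], [-0.9, 2.11], [0.09, 2.58], [-1.31, 4.45], [0.11, 2.69], [-2.54, 2.54]. Speed limits (rad/s): [2.39, 2.39, 3.01, 3.14, 3.14, 3.14].

## Interface

Orientations are given as a rotation vector (axis times angle).
In Python, from rig import manip gives the robot as it stands. The module is installed in compiled form; this text tells all that it offers. Calls block until the motion is done:
- manip.move_to(position, orientation): joint-space move of the TCP to a pose.
- manip.servo_line(position, orientation=None, rate=0.15): straight line of the TCP; orientation=None keeps the orientation; rate is the mean speed in m/s.
- manip.set_joints(angles): joint-space move.
- manip.command_gripper(opening, f_grip=None): finger opening in m; f_grip is the grip in N (None keeps the last); returns when the fingers have stopped.
- manip.hold(seconds).
- manip.solve_ik(position, orientation): joint angles nearest the present ones, or None.
- manip.camera(name): name is "scene" or "top"; returns a dict with "image" (420x560x3 uint8, red, green, blue), "fx", "fy", "cx", "cy" (pixels), "k1" (the pictures are not rectified: a ray, as slopes to the right and down, at radius r is drawn at 1 + k1 r^2 times it, then the intrinsics apply), "cam_to_world" (4x4, takes a point from camera to world coordinates). Camera axes: x right, y down, z forward; pixel columns grow to the right and rows downward; lengths in m; the calibration is good to about 2 mm. A picture is of the moment at which its call begins. There is no depth.
A pose or a line that the arm cannot do raises manip.IKError and nothing moves.
- manip.sign_off(): hands the job in; it is judged then, once.
Readings, each from a call of its own:
- manip.get_time(): time.
- manip.get_joint_positions(): joint angles.
- manip.get_joint_vel(): joint speeds.
- manip.get_tau(): joint torques, N m.
- manip.get_position(): TCP position.
- manip.get_ee_rot(): TCP orientation.
- manip.get_contact_force(): force on the tool from outside, world axes, zero at the start.
- manip.get_torque(): the same for the moment, N m.
- manip.get_width(): finger opening in m.
- manip.get_grip_force(): force on a finger pad.
Only numpy, scipy, OpenCV 4.12 (cv2) and the standard library are available. Lean on these libraries where they do the work, as an engineer would, in place of code of your own. Each camera call takes 0.05 s, during which the arm holds its last target. There are 200 camera calls.

## Task

Put the three milling cutters away for the next job: pick out the clear tubes with the red, blue and yellow caps and lay each one in the tray of its own cap's colour, flat on the pale strip, centred on it and pointing along it (either way round). Do not shift the eraser or the memory stick that lie among them.

Things in the scene. Friction and masses are not known exactly. Their poses are not given: they have to be found in the camera images.
- red_cutter_centre (a point): A milling cutter in a square, clear whitish plastic tube with a red cap (the last 13 mm at its -y end), lying on its side: 13 mm wide (along its own x), 59 mm long (along its own y), 13 mm high, 14 g. The clear tube is rigid over its full length and can be gripped across its 13 mm width. The point is its centre, half-way along and half-way up (6.5 mm above what it lies on). Loose; start yaw within 0.8 of zero.
- blue_cutter_centre (a point): A milling cutter in a square, clear whitish plastic tube with a blue cap (the last 13 mm at its -y end), lying on its side: 13 mm wide (along its own x), 59 mm long (along its own y), 13 mm high, 14 g. The clear tube is rigid over its full length and can be gripped across its 13 mm width. The point is its centre, half-way along and half-way up (6.5 mm above what it lies on). Loose; start yaw within 0.8 of zero.
- yellow_cutter_centre (a point): A milling cutter in a square, clear whitish plastic tube with a yellow cap (the last 13 mm at its -y end), lying on its side: 13 mm wide (along its own x), 59 mm long (along its own y), 13 mm high, 14 g. The clear tube is rigid over its full length and can be gripped across its 13 mm width. The point is its centre, half-way along and half-way up (6.5 mm above what it lies on). Loose; start yaw within 0.8 of zero.
- red_tray_middle (a point): The middle of the red tray, on its floor: a shallow open red plastic tray, 84 mm along its own x, 104 mm along its own y, fixed to the desk, with a grey liner whose top is 4 mm above the desk and a pale strip, 17 x 64 mm, along the middle (along its own y). The point is on the liner at the centre of the strip. Walls 3 mm thick, rim 14 mm above the desk; inside 78 x 98 mm; a small lip, 9 mm, sticks out at the middle of its -x side. Yaw within 0.35 of zero.
- blue_tray_middle (a point): The middle of the blue tray, on its floor: a shallow open blue plastic tray, 84 mm along its own x, 104 mm along its own y, fixed to the desk, with a grey liner whose top is 4 mm above the desk and a pale strip, 17 x 64 mm, along the middle (along its own y). The point is on the liner at the centre of the strip. Walls 3 mm thick, rim 14 mm above the desk; inside 78 x 98 mm; a small lip, 9 mm, sticks out at the middle of its -x side. Yaw within 0.35 of zero.
- yellow_tray_middle (a point): The middle of the yellow tray, on its floor: a shallow open yellow plastic tray, 84 mm along its own x, 104 mm along its own y, fixed to the desk, with a grey liner whose top is 4 mm above the desk and a pale strip, 17 x 64 mm, along the middle (along its own y). The point is on the liner at the centre of the strip. Walls 3 mm thick, rim 14 mm above the desk; inside 78 x 98 mm; a small lip, 9 mm, sticks out at the middle of its -x side. Yaw within 0.35 of zero.
- eraser_centre (a point): A white eraser in a blue sleeve, 22 mm (x) by 47 mm (y) by 12 mm high; the point is its centre, half-way up. Loose, not part of the job: to be left where it lies.
- usb_stick_centre (a point): A black memory stick with a metal plug, 18 mm (x) by 56 mm (y) by 9 mm high; the point is its centre, half-way up. Loose, not part of the job: to be left where it lies.

How it is judged:
At the end, for the whole second after the job is handed in: Each cutter tube lies at rest and released, flat (within 0.12 rad of level) on the floor of the tray of its cap's colour, its centre within 14 mm of the tray's middle and its length within 0.26 rad (15 degrees) of the strip, either way round (horizontal distance between red_cutter_centre and red_tray_middle below 0.014 m and angle between the y axis of red_cutter_centre and the y axis of red_tray_middle, either way round below 0.26 rad and angle between red_cutter_centre's own y axis and vertical between 1.45 and 1.69 rad and z of red_cutter_centre in the frame of red_tray_middle below 0.01 m and linear speed of each of red_cutter, blue_cutter, yellow_cutter below 0.02 m/s and horizontal distance between blue_cutter_centre and blue_tray_middle below 0.014 m and angle between the y axis of blue_cutter_centre and the y axis of blue_tray_middle, either way round below 0.26 rad and angle between blue_cutter_centre's own y axis and vertical between 1.45 and 1.69 rad and z of blue_cutter_centre in the frame of blue_tray_middle below 0.01 m and horizontal distance between yellow_cutter_centre and yellow_tray_middle below 0.014 m and angle between the y axis of yellow_cutter_centre and the y axis of yellow_tray_middle, either way round below 0.26 rad and angle between yellow_cutter_centre's own y axis and vertical between 1.45 and 1.69 rad and z of yellow_cutter_centre in the frame of yellow_tray_middle below 0.01 m); the robot touches nothing.
It fails at once if the eraser is shifted by more than 20 mm (distance of eraser_centre from where it was at the start of the episode above 0.02 m).
It fails at once if the memory stick is shifted by more than 20 mm (distance of usb_stick_centre from where it was at the start of the episode above 0.02 m).
It also fails if it takes over 77 s, if anything falls off the work surface, if the arm or the gripper's body presses on something with over 40 N, if the wrist force passes 120 N, or if a joint passes its speed limit or range.

## Working session

There is one attempt and no reset: what is moved stays moved. The work goes in short steps, each a Python script; the robot and the scene stay as the last script left them, time stands still between calls to the robot, and variables do not carry over. Pictures are saved under pics/ and viewed, at most 14 in all, crops included, and the job is handed in when it is done.

```bash
mkdir -p pics
python3 - <<'E'
from rig import manip
import cv2,numpy as np
for n in("top","scene"):
    c=manip.camera(n); cv2.imwrite(f"pics/{n}0.png",c["image"][:,:,::-1])
    np.save(f"pics/{n}0.npy",c,allow_pickle=True)
    print(n,c["fx"],c["fy"],c["cx"],c["cy"],c["k1"]);print(np.round(c["cam_to_world"],4))
print(manip.get_time(),manip.get_position(),manip.get_ee_rot(),manip.get_width())
E
```

```text
top 525.1429867891414 525.1429867891414 283.3168937652043 210.01316500479717 -0.11271030744530433
[[ 0.0252 -0.9845  0.1735  0.3133]
 [-0.9993 -0.0297 -0.0235  0.0131]
 [ 0.0282 -0.1727 -0.9846  1.3025]
 [ 0.      0.      0.      1.    ]]
scene 422.0574408364583 422.0574408364583 277.4804336389773 201.10305722390913 0.0248075273264915
[[-0.5632 -0.4618  0.6852 -0.0914]
 [-0.8262  0.3029 -0.475   0.4364]
 [ 0.0118 -0.8337 -0.5522  0.5401]
 [ 0.      0.      0.      1.    ]]
0.1 [0.22159062 0.58387008 0.252599  ] [-5.66701502e-01 -3.08972503e+00  2.21155526e-03] 0.08569522073354362
```

View pics/top0.png

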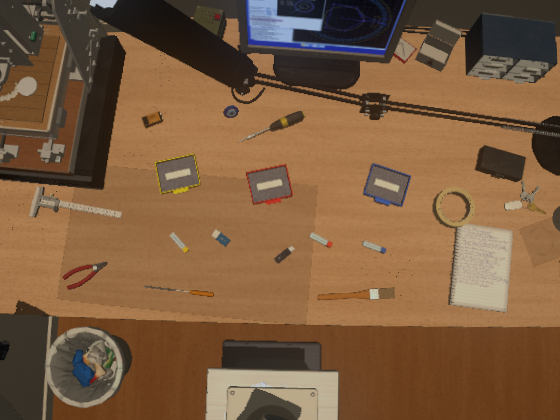

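View pics/scene0.png

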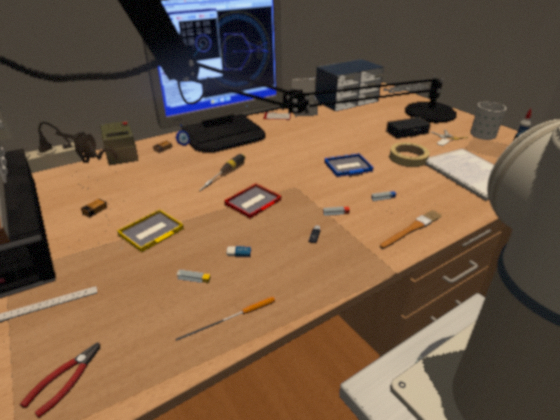

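Run:
```python
import cv2
i=cv2.imread("pics/top0.png")
cv2.imwrite("pics/c1.png",cv2.resize(i[140:275,145:425],None,fx=2.85,fy=2.85,interpolation=cv2.INTER_CUBIC))
i=cv2.imread("pics/scene0.png")
cv2.imwrite("pics/c2.png",cv2.resize(i[140:300,110:410],None,fx=2.6,fy=2.6,interpolation=cv2.INTER_CUBIC))
```

```text
(no output)
```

View pics/c1.png

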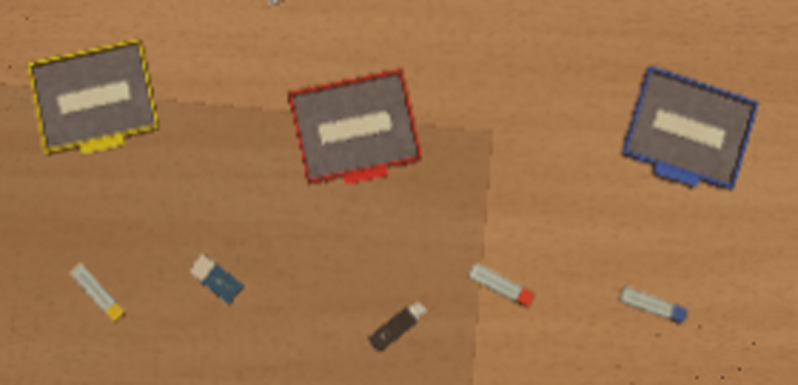

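View pics/c2.png

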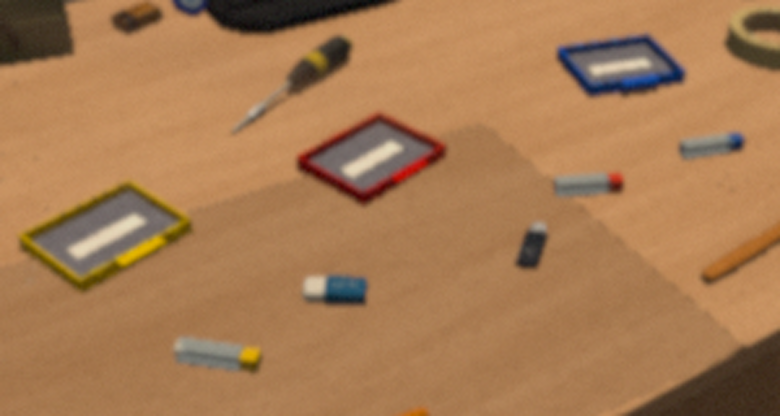

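```bash
cat > h.py <<'E'
import cv2,numpy as np
from scipy.spatial.transform import Rotation as R
def ray(c,uv,z):
    K=np.array([[c["fx"],0,c["cx"]],[0,c["fy"],c["cy"]],[0,0,1.]])
    p=cv2.undistortPoints(np.array(uv,float).reshape(-1,1,2),K,np.array([c["k1"],0,0,0.])).reshape(-1,2)
    d=np.c_[p,np.ones(len(p))]@c["cam_to_world"][:3,:3].T; o=c["cam_to_world"][:3,3]
    return (o+d*((z-o[2])/d[:,2])[:,None])[:,:2]
def blob(m,off,near=None):
    n,l,s,ce=cv2.connectedComponentsWithStats(m.astype(np.uint8))
    k=1+np.argmax(s[1:,4]) ; ys,xs=np.where(l==k)
    return np.c_[xs,ys]+off
def pca(P):
    c=P.mean(0);w,v=np.linalg.eigh(np.cov((P-c).T));return c,v[:,1],2*np.sqrt(3*w[::-1])
def find(c,S,T=None,verbose=True):
    im=c["image"];hsv=cv2.cvtColor(im,cv2.COLOR_RGB2HSV).astype(int);out={}
    hues={"red":lambda h:(h<6)|(h>172),"blue":lambda h:(h>98)&(h<130),"yellow":lambda h:(h>22)&(h<34)}
    for k,(u,v,r) in S.items():
        w=hsv[v-r:v+r,u-r:u+r];off=[u-r,v-r]
        cap=ray(c,blob(hues[k](w[...,0])&(w[...,1]>130)&(w[...,2]>60),off),.010)
        cl=ray(c,blob((w[...,1]<75)&(w[...,2]>90),off),.012)
        a=cap.mean(0);b=cl.mean(0);m=b+(a-b)*6.5/29.5;d=b-a
        out[k]=(m,np.arctan2(-d[0],d[1]))
        if verbose:print("cutter",k,m.round(4),"yaw %.3f"%out[k][1],"capdist %.4f"%np.hypot(*d),len(cap),len(cl),pca(cl)[2].round(4))
    for k,(u,v,r) in (T or {}).items():
        w=hsv[v-r:v+r,u-r:u+r]
        P=ray(c,blob((w[...,2]>150)&(w[...,1]<110),[u-r,v-r]),.004);m,d,L=pca(P)
        d=d*np.sign(d[1]);out["T"+k]=(m,np.arctan2(-d[0],d[1]))
        if verbose:print("tray",k,m.round(4),"yaw %.3f"%out["T"+k][1],len(P),L.round(4))
    return out
ST={"yellow":(179,242,16),"red":(321,240,16),"blue":(374,247,16)}
SS={"yellow":(194,276,20),"red":(337,211,18),"blue":(384,196,16)}
TT={"yellow":(178,174,16),"red":(269,185,16),"blue":(387,185,16)}
TS={"yellow":(151,231,18),"red":(253,201,16),"blue":(348,166,14)}
E
python3 - <<'E'
from h import *
for n,S,T in(("top",ST,TT),("scene",SS,TS)):
    c=np.load(f"pics/{n}0.npy",allow_pickle=True).item();print(n);find(c,S,T)
    # eraser / usb
    if n=="top":print(ray(c,[(221,238),(285,255)],.01))
from rig import manip
print(R.from_rotvec(manip.get_ee_rot()).as_matrix().round(3))
E
```

```text
top
cutter yellow [0.4517 0.238 ] yaw -0.816 capdist 0.0312 9 97 [0.0449 0.0133]
cutter red [ 0.4691 -0.1122] yaw -0.422 capdist 0.0287 14 99 [0.0458 0.0136]Traceback (most recent call last):
  File "<stdin>", line 3, in <module>
  File "h.py", line 19, in find
    cap=ray(c,blob(hues[k](w[...,0])&(w[...,1]>130)&(w[...,2]>60),off),.010)
              ~~~~^^^^^^^^^^^^^^^^^^^^^^^^^^^^^^^^^^^^^^^^^^^^^^^^^^^^
  File "h.py", line 10, in blob
    k=1+np.argmax(s[1:,4]) ; ys,xs=np.where(l==k)
        ~~~~~~~~~^^^^^^^^^
    return _wrapfunc(a, 'argmax', axis=axis, out=out, **kwds)
    return bound(*args, **kwds)
ValueError: attempt to get argmax of an empty sequence
```

Blue cap is duller; loosen its saturation limit.

```bash
sed -i 's/(w\[...,1\]>130)&(w\[...,2\]>60)/(w[...,1]>(80 if k=="blue" else 130))\&(w[...,2]>60)/' h.py
python3 - <<'E'
from h import *
for n,S,T in(("top",ST,TT),("scene",SS,TS)):
    c=np.load(f"pics/{n}0.npy",allow_pickle=True).item();print(n);find(c,S,T)
    if n=="top":print(ray(c,[(221,238),(285,255)],.01))
from rig import manip
print(R.from_rotvec(manip.get_ee_rot()).as_matrix().round(3))
E
```

```text
top
cutter yellow [0.4517 0.238 ] yaw -0.816 capdist 0.0312 9 97 [0.0449 0.0133]
cutter red [ 0.4691 -0.1122] yaw -0.422 capdist 0.0287 14 99 [0.0458 0.0136]
cutter blue [ 0.4548 -0.2474] yaw -0.296 capdist 0.0282 13 108 [0.0513 0.0137]
tray yellow [0.6277 0.254 ] yaw 0.250 160 [0.0626 0.017 ]
tray red [0.6075 0.0199] yaw 0.240 171 [0.0638 0.0177]
tray blue [ 0.6158 -0.2798] yaw -0.285 159 [0.0634 0.017 ]
[[ 0.46614625  0.13466534]
 [ 0.42861372 -0.02465807]]
scene
cutter yellow [0.4479 0.2436] yaw -0.636 capdist 0.0284 16 233 [0.0453 0.0232]
cutter red [ 0.463  -0.1056] yaw -0.341 capdist 0.0299 15 144 [0.0443 0.0271]
cutter blue [ 0.4494 -0.2402] yaw -0.205 capdist 0.0306 13 139 [0.0579 0.0253]
tray yellow [0.6274 0.2564] yaw 0.267 204 [0.0656 0.0213]
tray red [0.6068 0.0225] yaw 0.263 151 [0.0668 0.0216]
tray blue [ 0.6146 -0.2783] yaw -0.272 110 [0.0674 0.0239]
[[-0.935  0.355 -0.001]
 [ 0.355  0.935 -0.001]
 [ 0.    -0.001 -1.   ]]
```

```bash
cat >> h.py <<'E'
def ori(yaw,flip=0):
    y=np.array([np.cos(yaw),np.sin(yaw),0])*(-1 if flip else 1);z=np.array([0,0,-1.])
    return R.from_matrix(np.c_[np.cross(y,z),y,z]).as_rotvec()
def best(manip,p,yaw):
    c=[(abs(q[5]),f,q) for f in(0,1) if (q:=manip.solve_ik(p,ori(yaw,f))) is not None]
    return min(c,key=lambda t:t[0])
E
python3 - <<'E'
from h import *
from rig import manip
T=np.load("pics/top0.npy",allow_pickle=True).item();S=np.load("pics/scene0.npy",allow_pickle=True).item()
for n,a,b in(("knuckle",(375,105),(295,100)),("base",(250,80),(185,60))):
    E=[min((np.hypot(*(ray(T,[a],z)-ray(S,[b],z))[0]),z,ray(T,[a],z)[0].round(3)) for z in np.arange(0,.6,.01))];print(n,E)
f=find(T,ST,TT,False)
for k in f:
    for z in(.12,.025):
        t=best(manip,[*f[k][0],z],f[k][1]);print(k,z,t[1],np.round(t[2],2))
E
```

```text
knuckle [(np.float64(0.009356925193249882), np.float64(0.14), array([ 0.776, -0.225]))]
base [(np.float64(0.02139586958535785), np.float64(0.29), array([0.761, 0.064]))]
yellow 0.12 0 [ 0.46  0.46  1.96 -0.    0.71  1.28]
yellow 0.025 0 [ 0.46  0.64  1.98 -0.    0.52  1.28]
red 0.12 0 [-0.26  0.43  2.03  0.    0.68  0.16]
red 0.025 0 [-0.26  0.62  2.04  0.    0.48  0.16]
blue 0.12 0 [-0.52  0.47  1.95 -0.    0.72 -0.23]
blue 0.025 0 [-0.52  0.65  1.96 -0.    0.53 -0.23]
Tyellow 0.12 0 [ 0.37  0.66  1.58 -0.    0.91  0.12]
Tyellow 0.025 0 [ 0.37  0.79  1.59 -0.    0.76  0.12]
Tred 0.12 0 [ 0.01  0.57  1.75 -0.    0.82 -0.23]
Tred 0.025 0 [ 0.01  0.72  1.76 -0.    0.66 -0.23]
Tblue 0.12 0 [-0.44  0.65  1.58 -0.    0.91 -0.16]
Tblue 0.025 0 [-0.44  0.79  1.6  -0.    0.76 -0.16]
```

```bash
cat >> h.py <<'E'
def chk(m,s):print(s,"t%.1f"%m.get_time(),np.round(m.get_position(),4),"F",np.round(m.get_contact_force(),1),"w %.4f g %.1f"%(m.get_width(),m.get_grip_force()))
def pick(m,f,k,zg=.026):
    p,y=f[k];o=ori(y);m.command_gripper(.040,40)
    m.move_to([*p,.11],o);m.servo_line([*p,.045],rate=.15);chk(m,"pre")
    m.servo_line([*p,zg],rate=.06);chk(m,"down")
    m.command_gripper(0.005,40);chk(m,"grip");m.servo_line([*p,.10],rate=.15);chk(m,"lift")
def place(m,f,k,zp):
    p,y=f["T"+k];o=ori(y)
    m.move_to([*p,.09],o);m.servo_line([*p,.045],rate=.15)
    m.servo_line([*p,zp],rate=.05);chk(m,"placed")
    m.command_gripper(.035);chk(m,"open");m.servo_line([*p,.11],rate=.15)
E
python3 - <<'E'
from h import *
from rig import manip as m
f=find(np.load("pics/top0.npy",allow_pickle=True).item(),ST,TT,False)
m.command_gripper(.040,40)
m.move_to([*f["yellow"][0],.16],ori(f["yellow"][1]))
pick(m,f,"yellow")
c=m.camera("scene");cv2.imwrite("pics/s1.png",cv2.resize(c["image"][100:320,60:360,::-1],None,fx=2.6,fy=2.6))
E
```

```text
pre t3.3 [0.4524 0.2384 0.046 ] F [ 0.2 -0.2 -1. ] w 0.0400 g 0.0
down t3.8 [0.4515 0.2379 0.0257] F [0.9 0.4 0.4] w 0.0397 g 0.0
grip t4.1 [0.4519 0.2381 0.0263] F [-0.3 -0.9  2.6] w 0.0114 g 41.2
lift t4.8 [0.4515 0.2379 0.0997] F [0.4 0.1 0.5] w 0.0113 g 40.9
```

View pics/s1.png

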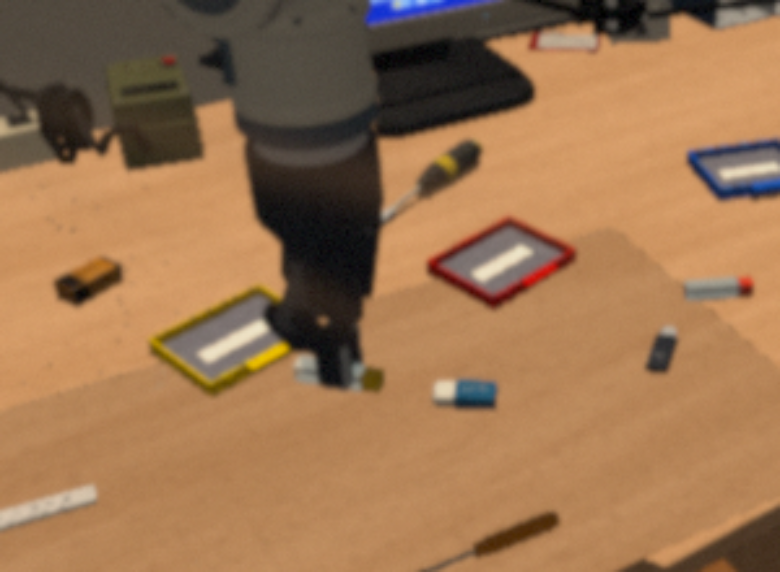

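The yellow tube hangs level in the fingers, gripped near its middle (cap at crop pixel 372,378), and the eraser (465,393) hasn't moved. Next I place it and do the other two.

Run:
```python
from h import *
from rig import manip as m
f=find(np.load("pics/top0.npy",allow_pickle=True).item(),ST,TT,False)
place(m,f,"yellow",.0305)
for k in("red","blue"):
    pick(m,f,k)
    if m.get_width()<.008: print("missed",k);break
    place(m,f,k,.0305)
m.move_to([.40,.05,.25],ori(0))
for n in("top","scene"):
    c=m.camera(n);np.save(f"pics/{n}2.npy",c,allow_pickle=True)
    i=c["image"][140:275,145:425] if n=="top" else c["image"][140:300,110:410]
    cv2.imwrite(f"pics/{n}2.png",cv2.resize(i[:,:,::-1],None,fx=2.6,fy=2.6,interpolation=cv2.INTER_CUBIC))
print(m.get_time())
```

```text
placed t6.8 [0.6277 0.254  0.0304] F [ 0.1 -0.1 -0.4] w 0.0115 g 40.9
open t7.1 [0.6277 0.254  0.0305] F [-0.4  0.1 -0.2] w 0.0349 g 0.0
pre t10.1 [ 0.4694 -0.1119  0.045 ] F [-0.8 -0.  -0. ] w 0.0399 g 0.0
down t10.6 [ 0.4689 -0.1122  0.0258] F [ 0.1 -0.1 -0.6] w 0.0400 g 0.0
grip t10.9 [ 0.4693 -0.1123  0.0263] F [ 0.3 -0.1  4.2] w 0.0114 g 41.2
lift t11.6 [ 0.4689 -0.1121  0.0998] F [-0.3 -0.7 -0.8] w 0.0112 g 40.7
placed t13.2 [0.6075 0.0199 0.0304] F [-0.3  0.1 -0.2] w 0.0117 g 40.7
open t13.6 [0.6074 0.0199 0.0305] F [-0.4 -0.4  0.1] w 0.0349 g 0.0
pre t16.3 [ 0.4553 -0.247   0.0451] F [0.4 0.1 0.7] w 0.0402 g 0.0
down t16.7 [ 0.4545 -0.2473  0.0257] F [ 0.8 -0.9  0.9] w 0.0399 g 0.0
grip t17.1 [ 0.455  -0.2475  0.0263] F [0.4 0.4 3.3] w 0.0116 g 41.3
lift t17.7 [ 0.4545 -0.2473  0.0998] F [ 0.9  0.7 -0.4] w 0.0116 g 40.9
placed t19.3 [ 0.6158 -0.2797  0.0304] F [ 0.5 -0.   0.5] w 0.0112 g 40.9
open t19.7 [ 0.6158 -0.2797  0.0305] F [-0.4  0.6  0.6] w 0.0350 g 0.0
22.0
```

View pics/top2.png

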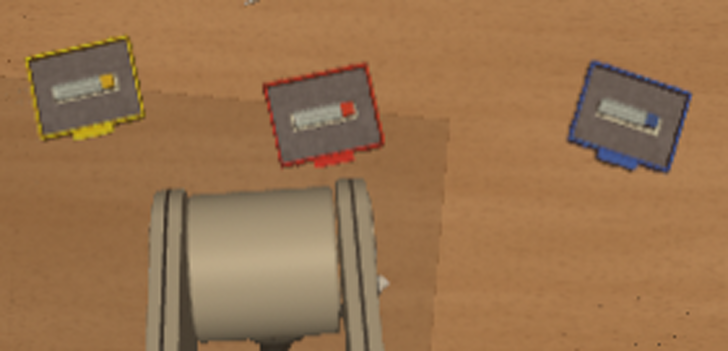

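View pics/scene2.png

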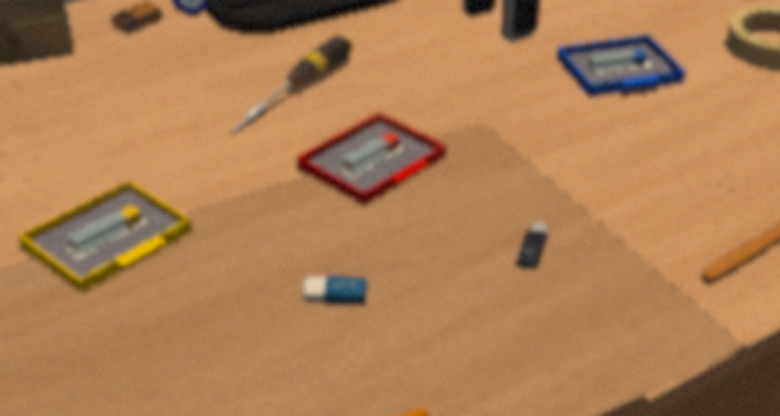

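All three tubes lie on their strips: caps at top crop (107,82), (347,108) and (651,120), and the eraser and stick are at the same scene pixels as before. I'll check the numbers by cap distance and hand in if they're within limits.

Run:
```python
from h import *
from rig import manip as m
f=find(np.load("pics/top0.npy",allow_pickle=True).item(),ST,TT,False)
c=np.load("pics/top2.npy",allow_pickle=True).item();hsv=cv2.cvtColor(c["image"],cv2.COLOR_RGB2HSV).astype(int)
H={"red":lambda h:(h<6)|(h>172),"blue":lambda h:(h>98)&(h<130),"yellow":lambda h:(h>18)&(h<34)}
ok=True
for k,(u,v,_) in TT.items():
    r=14;w=hsv[v-r:v+r,u-r:u+r]
    P=blob(H[k](w[...,0])&(w[...,1]>(80 if k=="blue" else 130))&(w[...,2]>60),[u-r,v-r])
    p,y=f["T"+k];d=ray(c,P,.015).mean(0)-p;e=np.array([-np.sin(y),np.cos(y)]);n=np.array([np.cos(y),np.sin(y)])
    a,b=d@e+.023,d@n;ok&=abs(a)<.008 and abs(b)<.006
    print(k,len(P),"along err %.4f across %.4f"%(a,b))
if ok:print(m.sign_off())
```

```text
yellow 27 along err -0.0014 across -0.0006
red 21 along err -0.0001 across 0.0006
blue 16 along err 0.0016 across 0.0016
the job is handed in; nothing more can be done
None
```

The red, blue and yellow cutters are in their own trays, lying on the strips with their caps within about 2 mm of the ideal position; the eraser and memory stick look unmoved, and I handed the job in at about 22 s (no verdict was returned).

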